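# Swap two ink cups between their parking bays

## Robot

A 7-joint arm with a two-finger parallel gripper is mounted at the origin on the work surface. World frame = base frame: x ahead of the robot, y to its left, z up, the work surface at z = 0. Lengths are in m, angles in rad, forces in N, time in s.
With the tool pointing down it reaches from about 0.4 to 0.9 m from the base axis. Payload 5.5 kg.
Tool frame: the origin (TCP) lies midway between the tips of the shut fingers; the grasp point (between the pads) lies 19 mm behind it; z points along the fingers, y is the line along which they close (so a half turn about z gives the same grasp; the last joint's range is limited). The gripper opens to 85 mm and grips with 20 to 120 N. Pads are 22 mm wide; open, the fingers measure 114 mm over their backs; the gripper's body (76 mm by 85 mm) begins 54 mm behind the grasp point. The pads swing forward as they close: fully open they stand 13 mm farther back than shut.
Start: joints at [-0.944, 0.501, -0.427, 1.55, 0.221, 1.138, -0.21], TCP at [0.231, 0.607, 0.231] pointing down, gripper open.
Joint ranges: [-2.88, 2.88], [-0.31, 2.03], [-1.54, 1.56], [0.2, 2.42], [-1.41, 4.55], [0.19, 2.02], [-2.57, 2.57]. Speed limits (rad/s): [2.57, 2.57, 3.14, 3.14, 3.14, 3.14, 3.14].

## Interface

Orientations are given as a unit quaternion [x, y, z, w].
In Python, from rig import * gives the robot as it stands.
- The arm moves only by the shell command python3 -m creep 'ROWS' [OPENING] [FORCE]. ROWS is JSON, one flat list of numbers, 4 for each row, row after row: the shift along the tool's x, y, z in mm, then the turn about the tool's z in degrees. In form: [dx, dy, dz, turn, dx, dy, dz, turn, ...]. A call has exactly 10 rows; each row shifts and turns the commanded pose from where the row before left it, along the tool's axes as they then stand; what a row does not reach is not made up. A row lasts 1/10 s, in which the tool goes at most 50 mm and 8.59 degrees, less where a joint would pass 70% of its speed; a pose out of reach is approached as far as the arm can. A call with a gripper value outside its range is refused whole. OPENING is the closure, from -1 (fully open) to 1 (shut), set as the call begins (- or left out, the last holds). The fingers move at their own pace and stop on an object; FORCE is the grip in N (left out, the last holds). Time passes only in rows, so rows that do not move let the fingers close, or fill a call up. It gives the time, the measured TCP pose, the force, the opening and the grip force at its end, in the units of the state.
- observe(): the state, without advancing time (a new reading comes with each control period).
- read_camera(name): name is "scene" or "top" or "wrist"; returns (picture, depth): 384x512x3 uint8, blue, green, red; 384x512 float32, m along the optical axis (not along the pixel's ray), 0 where there is no reading.
- calibration(name): a dict with "fx", "fy", "cx", "cy" (pixels), "dist" ([k1, k2, p1, p2, k3] as OpenCV has them; the pictures are not rectified), "extrinsics" (4x4, takes a point from camera to world coordinates). Camera axes: x right, y up, looking along -z (the intrinsics and any distortion apply to the point x, -y, -z); pixel columns grow to the right and rows downward; lengths in m; the calibration is good to about 2 mm. A picture is of the moment at which its call begins: read the wrist's pose just before it. calibration takes no time and is no camera call; for the wrist camera it gives the pose at the moment of the call.
- sign_off(): hands the job in; it is judged then, once.
The state is a dict: "t": time; "joint_positions": joint angles; "qd": joint speeds; "tau": joint torques, N m; "tcp_pos": TCP position; "ee_rot": TCP orientation; "contact_force": force on the tool from outside, world axes, zero at the start; "wrist_torque": the same for the moment, N m; "opening": finger opening in m; "finger_force": force on a finger pad.
Only numpy, scipy, OpenCV 4.12 (cv2) and the standard library are available. Lean on these libraries where they do the work, as an engineer would, in place of code of your own. Each camera call takes 0.05 s, during which the arm holds its last target. There are 200 camera calls.

## Task

The two ink cups of the pad printer stand at each other's parking bays. Swap them: slide the large orange cup fully home into the large bay and the small blue cup fully home into the small bay. Keep both cups flat on the steel plate the whole time, never lifted or tipped, because they would leak, and leave everything else on the bench where it is.

Things in the scene. Friction and masses are not known exactly. Their poses are not given: they have to be found in the camera images.
- cup_large: Large ink cup: an orange round heavy cup, outside diameter 108 mm, 42 mm high, open at the top with a round well 84 mm across and 30 mm deep (wall 12 mm, floor 12 mm); about 0.4 kg. Origin at the centre of its underside, z up. Fingertips lowered into the well can drag it in any direction.
- cup_small: Small ink cup: same in blue, outside diameter 80 mm, 42 mm high, well 62 mm across and 30 mm deep (wall 9 mm, floor 12 mm); about 0.3 kg. Origin at the centre of its underside, z up.
- bay_large: Large parking bay: fixed grey horseshoe fence on the steel plate, 25 mm high, 10 mm thick, inside radius 58 mm. Origin on the plate at the centre of the half circle: the middle of a cup parked home lies there. Its mouth opens along its own -x axis: straight sides run 20 mm out from the centre, then flare outwards to 37 mm out. z up.
- bay_small: Small parking bay: same as the large one with inside radius 44 mm; the large cup does not go into it. Origin on the plate at the centre of the half circle, mouth along its own -x axis.
- large_home (a point): Point on the plate at the centre of the half circle of the large bay: home for the middle of the large cup's underside.
- small_home (a point): Point on the plate at the centre of the half circle of the small bay: home for the middle of the small cup's underside.
- plate: Steel slide plate fixed on the bench, 500 mm (x) by 760 mm (y), 10 mm thick, at x 0.29 to 0.79 and y -0.38 to 0.38 m: its top is at z = 0.010 m. Origin at the centre of its underside.
- tape: Bystander: yellow roll of tape lying flat on the plate, 72 mm across, 25 mm high. Origin at the centre of its underside.
- pad: Bystander: red rubber printing pad, domed, on a 50 mm square plywood foot, 55 mm high, standing on the plate. Origin at the centre of its underside.
- thinner: Bystander: white thinner bottle with a red cap, 70 mm across, 170 mm high, beside the plate. Origin at the centre of its underside.
- ink_tin: Bystander: ink tin wrapped in a pale paper label, 76 mm across, 85 mm high, beside the plate. Origin at the centre of its underside.
- ink_jar: Bystander: clear ink jar with a black cap, 66 mm across, 80 mm high, beside the plate. Origin at the centre of its underside.
- spatula: Bystander: ink spatula, 200 mm long, lying on the bench beside the plate. Origin at its middle, on its underside.
There are look-alikes about, which are no part of the job. Of the things shaped like the cup_small, the blue one is meant.

How it is judged:
At the end, for the whole second after the job is handed in: Each cup stands at rest, upright and flat on the plate (underside within 4 mm of it, tilt under 0.06 rad), with its middle within 10 mm of the home point of the bay of its own size: the large cup in the large bay, the small cup in the small bay (horizontal distance between cup_large and large_home below 0.01 m and horizontal distance between cup_small and small_home below 0.01 m and height (world z) of each of cup_large, cup_small below 0.014 m and angle between each of cup_large, cup_small's own z axis and vertical below 0.06 rad and linear speed of each of cup_large, cup_small below 0.01 m/s); the robot touches nothing.
It fails at once if a cup is lifted: its underside's middle rises more than 10 mm above the plate (height (world z) of any of cup_large, cup_small above 0.02 m).
It fails at once if a cup is tipped by more than 0.25 rad (angle between any of cup_large, cup_small's own z axis and vertical above 0.25 rad).
It fails at once if a cup goes over the edge of the plate: its underside's middle sinks more than 4 mm below the plate's top (height (world z) of any of cup_large, cup_small below 0.006 m).
It fails at once if a bystander (tape, pad, bottle, tin, jar, spatula) is moved by more than 25 mm (distance of any of tape, pad, thinner, ink_tin, ink_jar, spatula from where it was at the start of the episode above 0.025 m).
It also fails if it takes over 72 s, if anything falls off the work surface, if the arm or the gripper's body presses on something with over 40 N, if the wrist force passes 120 N, or if a joint passes its speed limit or range.

## Working session

There is one attempt and no reset: what is moved stays moved. The work goes in short steps, Python scripts to look and compute and a shell command to move; the robot and the scene stay as the last step left them, time stands still between calls to the robot, and variables do not carry over. Pictures are saved under pics/ and viewed, at most 10 in all, crops included, and the job is handed in when it is done.

```bash
mkdir -p pics; ls; cat > h.py <<'E'
from rig import *
import numpy as np, cv2
from scipy.spatial.transform import Rotation as R
def ray(name,u,v,c=None):
    c=c or calibration(name)
    K=np.array([[c['fx'],0,c['cx']],[0,c['fy'],c['cy']],[0,0,1]])
    p=cv2.undistortPoints(np.array([[[u,v]]],float),K,np.array(c['dist'],float))[0,0]
    E=np.array(c['extrinsics']); return E[:3,3],E[:3,:3]@np.array([p[0],-p[1],-1.])
def at_z(name,u,v,z,c=None):
    o,d=ray(name,u,v,c); return (o+d*(z-o[2])/d[2])
def at_d(name,u,v,dep,c=None):
    o,d=ray(name,u,v,c); return o+d*dep[int(v),int(u)]
E
python3 - <<'E'
from h import *
s=observe(); print({k:np.round(v,3) for k,v in s.items()})
im,d=read_camera("top"); cv2.imwrite("pics/top0.png",im); np.save("top0.npy",d)
im,d=read_camera("scene"); cv2.imwrite("pics/scene0.png",im)
c=calibration("top"); print(c)
E
```

```text
pics
{'t': np.float64(0.0), 'joint_positions': array([-0.944,  0.502, -0.427,  1.551,  0.221,  1.138, -0.21 ]), 'qd': array([ 0.001, -0.   , -0.   ,  0.001,  0.001,  0.   , -0.002]), 'tau': array([-1.0000e-03, -5.6952e+01, -5.8160e+00, -2.8093e+01,  1.1000e-02,
        1.2000e-02, -0.0000e+00]), 'tcp_pos': array([0.231, 0.607, 0.23 ]), 'ee_rot': array([ 0.181,  0.984, -0.001, -0.   ]), 'contact_force': array([0.068, 0.21 , 0.585]), 'wrist_torque': array([-0.013, -0.008,  0.009]), 'finger_force': np.float64(0.0), 'opening': np.float64(0.085)}
{'fx': 495.1367431510313, 'fy': 495.1367431510313, 'cx': 267.318823857115, 'cy': 194.31200438205641, 'dist': array([0.00596332, 0.        , 0.        , 0.        , 0.        ]), 'extrinsics': array([[ 0.00200172,  0.99758807, -0.06938319,  0.39977305],
       [-0.9999333 ,  0.00278602,  0.01120893,  0.01367626],
       [ 0.0113752 ,  0.06935612,  0.99752711,  1.4418307 ],
       [ 0.        ,  0.        ,  0.        ,  1.        ]])}
```

View pics/top0.png

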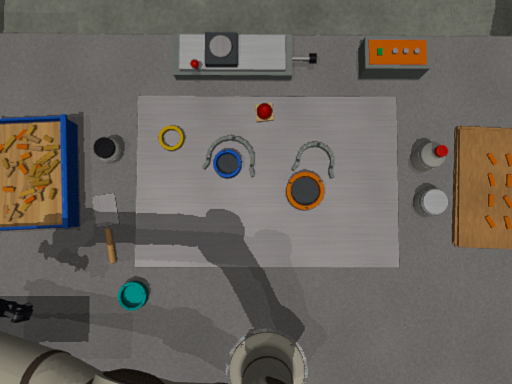

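View pics/scene0.png

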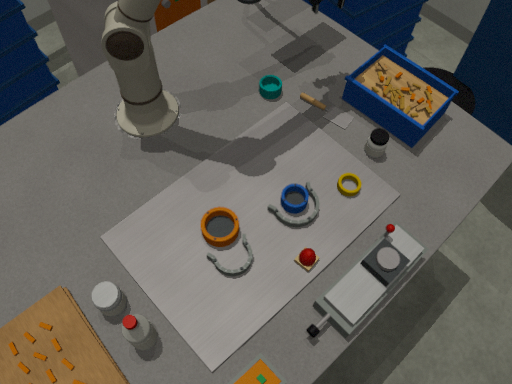

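The top view shows the blue cup at (228,163) in the large bay and the orange cup at (305,190) in front of the small bay. The look-alike is the teal cup at (133,295), off the plate. The tape is at (171,138) and the pad at (264,112). Next I'll take a close crop and measure.

```bash
python3 - <<'E'
from h import *
from scipy.optimize import least_squares
im=cv2.imread("pics/top0.png"); d=np.load("top0.npy"); c=calibration("top")
cv2.imwrite("pics/crop0.png",cv2.resize(im[95:235,150:350],None,fx=4,fy=4,interpolation=cv2.INTER_CUBIC))
hsv=cv2.cvtColor(im,cv2.COLOR_BGR2HSV)
def xy(us,vs,z): return np.array([at_z("top",u,v,z,c)[:2] for u,v in zip(us,vs)])
for n,lo,hi,box in [("blue",(100,120,40),(125,255,255),(200,270,130,190)),("orange",(5,150,80),(20,255,255),(270,340,160,220)),("yellow",(22,120,80),(35,255,255),(150,195,115,160)),("red",(0,150,60),(4,255,255),(245,285,95,125))]:
    m=cv2.inRange(hsv,lo,hi); k=np.zeros_like(m); k[box[2]:box[3],box[0]:box[1]]=1; m*=k
    cs=max(cv2.findContours(m,cv2.RETR_EXTERNAL,cv2.CHAIN_APPROX_NONE)[0],key=cv2.contourArea)
    (u,v),r=cv2.minEnclosingCircle(cs); z={"blue":.052,"orange":.052,"yellow":.035,"red":.04}[n]
    P=at_z("top",u,v,z,c); dep=d[int(v)-2:int(v)+3,int(u)-2:int(u)+3]
    Q=at_d("top",u,v,d,c)
    print(n,round(u,1),round(v,1),round(r,1),P.round(4),"R",round(r*1.4/495,4),"floor z",Q[2].round(3))
# fences from depth
o=np.array(c['extrinsics'])
for n,box,rr in [("large",(195,265,128,185),.063),("small",(285,342,134,185),.049)]:
    pts=[]
    for v in range(box[2],box[3]):
        for u in range(box[0],box[1]):
            P=at_d("top",u,v,d,c)
            h,s,val=hsv[v,u]
            if .026<P[2]<.045 and s<60: pts.append(P)
    pts=np.array(pts); np.save(n+".npy",pts)
    print(n,len(pts),np.median(pts[:,2]).round(4))
    # model: U centreline
    def res(p,q=pts):
        x,y=q[:,0]-p[0],q[:,1]-p[1]; ca,sa=np.cos(p[2]),np.sin(p[2])
        X=ca*x+sa*y; Y=-sa*x+ca*y
        fl=np.maximum(0,-X-.02)
        return np.where(X>0,np.hypot(X,Y)-rr,np.abs(Y)-rr-fl*p[3])
    for a0 in (-.4,0,.4):
        f=least_squares(res,[pts[:,0].mean()-.02,pts[:,1].mean(),a0,.5],loss="soft_l1",f_scale=.003)
        print(f.x.round(4),f.cost, np.abs(f.fun).mean().round(4))
    p=f.x; ca,sa=np.cos(p[2]),np.sin(p[2]); X=ca*(pts[:,0]-p[0])+sa*(pts[:,1]-p[1]); print("Xrange",X.min().round(3),X.max().round(3))
E
```

```text
blue 226.9 163.1 14.2 [0.5844 0.1123 0.052 ] R 0.0403 floor z 0.025
orange 304.8 190.2 19.2 [ 0.5083 -0.1075  0.052 ] R 0.0542 floor z 0.025
yellow 170.5 137.5 12.6 [0.6598 0.2756 0.035 ] R 0.0355 floor z 0.005
red 263.7 110.8 7.3 [0.7376 0.0087 0.04  ] R 0.0207 floor z 0.064
large 421 0.0343
[ 0.5984  0.1053 -0.1475  0.2871] 0.009247487853935815 0.009
[ 0.5984  0.1053 -0.1475  0.2871] 0.009247487853891923 0.009
[ 0.5984  0.1053 -0.1475  0.2871] 0.009247487853891904 0.009
Xrange -0.039 0.068
small 338 0.0352
[ 0.5951 -0.1366  0.1498 -0.3147] 0.002491969292468211 0.0041
[ 0.5951 -0.1366  0.1498 -0.3147] 0.0024919692924902826 0.0041
[ 0.5951 -0.1366  0.1498 -0.3147] 0.0024919692924677207 0.0041
Xrange -0.064 0.053
```

View pics/crop0.png

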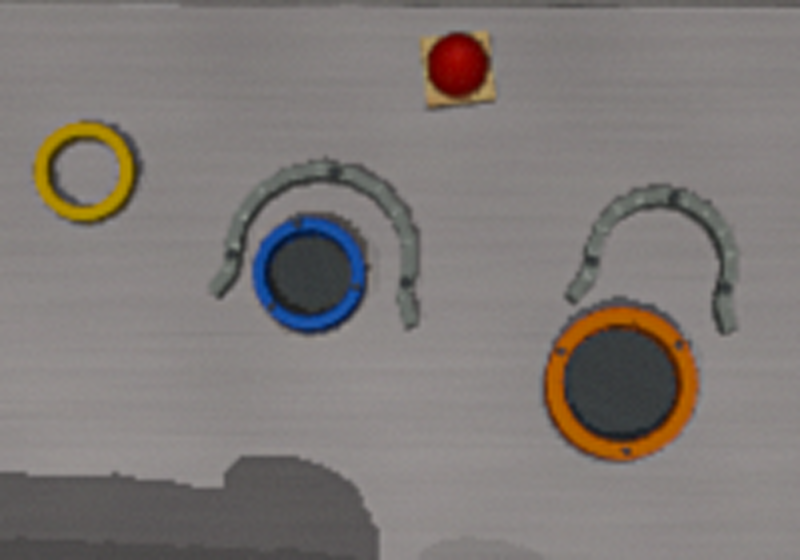

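The crop confirms the bright blue cup (310,272) sits in the large bay and the orange cup (621,383) sits at the small bay's mouth. Both mouths point down and slightly left in the image. The fence fits picked up cup pixels, so I'll refit without them.

```bash
python3 - <<'E'
from h import *
from scipy.optimize import least_squares
cups={"large":(.5844,.1123,.040),"small":(.5083,-.1075,.054)}
for n,r in [("large",.063),("small",.049)]:
    P=np.load(n+".npy"); cx,cy,cr=cups[n]
    P=P[(np.hypot(P[:,0]-cx,P[:,1]-cy)>cr+.007)&(P[:,2]>.029)]
    def res(p):
        x,y=P[:,0]-p[0],P[:,1]-p[1]; ca,sa=np.cos(p[2]),np.sin(p[2])
        X=ca*x+sa*y; Y=-sa*x+ca*y
        return np.where(X>0,np.hypot(X,Y)-r,np.abs(Y)-r-np.maximum(0,-X-.02)*p[3])
    f=least_squares(res,[P[:,0].mean()-.02,P[:,1].mean(),-.15,.5],loss="soft_l1",f_scale=.003)
    p=f.x; ca,sa=np.cos(p[2]),np.sin(p[2]); X=ca*(P[:,0]-p[0])+sa*(P[:,1]-p[1])
    print(n,len(P),p.round(4),np.abs(f.fun).mean().round(4),"X",X.min().round(3),X.max().round(3))
im=cv2.imread("pics/top0.png");c=calibration("top")
# hand-read: crop px ->img (/4 + offset)
for n,pts in {"large":[(218,292),(232,256),(335,172),(408,282),(410,322)],"small":[(573,296),(592,262),(678,196),(726,290),(727,328)]}.items():
    print(n,[at_z("top",150+u/4-.4,95+v/4-.4,.035,c)[:2].round(3).tolist() for u,v in pts])
E
```

```text
large 351 [ 0.5988  0.1053 -0.1621  0.477 ] 0.0028 X -0.039 0.068
small 297 [ 0.5954 -0.1386 -0.2058  0.4792] 0.0028 X -0.037 0.054
large [[0.574, 0.178], [0.599, 0.169], [0.66, 0.096], [0.581, 0.043], [0.552, 0.041]]
small [[0.572, -0.075], [0.596, -0.089], [0.644, -0.151], [0.576, -0.185], [0.549, -0.185]]
```

Both bay fits now match the stated outlines. The heights and sizes also check out:

| Thing | Position (m) | Yaw (rad) |
|---|---|---|
| large_home | (0.599, 0.105) | -0.16 |
| small_home | (0.595, -0.139) | -0.21 |
| Blue cup | (0.584, 0.112) | – |
| Orange cup | (0.508, -0.108) | – |

I'll turn the tool to line up with the world axes and go over the blue cup with the fingers part closed.

```bash
python3 -m creep '[0,0,0,-7,0,0,0,-7,0,0,0,-6.8,-18,-25,0,0,-18,-25,0,0,-18,-25,0,0,-18,-25,0,0,-18,-25,0,0,-18,-25,0,0,-18,-25,0,0]' 0.45 20
python3 -m creep '[-18,-25,0,0,-18,-25,0,0,-18,-25,0,0,-18,-25,0,0,-18,-25,0,0,-18,-25,0,0,-18,-25,0,0,-18,-25,0,0,-18,-25,0,0,-18,-25,0,0]'
python3 -c "
from h import *
s=observe();print(s['t'],s['tcp_pos'],s['ee_rot'],s['opening'],s['joint_positions'])"
```

```text
t: 1.1
tcp_pos: [0.3576, 0.431, 0.2309]
ee_rot: [0.0, 1.0, -0.0, -0.0]
contact_force: [0.1, 0.2, 0.3]
opening: 0.0236
finger_force: 0.0
t: 2.1
tcp_pos: [0.5372, 0.181, 0.2309]
ee_rot: [0.0, 1.0, -0.0, -0.0]
contact_force: [1.0, -0.4, -0.8]
opening: 0.0233
finger_force: 0.0
2.1 [0.53723668 0.18101545 0.23090739] [ 3.43639951e-04  9.99999864e-01 -1.14162160e-04 -3.75994206e-04] 0.0232887565254862 [-0.09773404  0.34096293 -0.33989989  1.76624317  0.1282633   1.05685401
  1.08727718]
```

```bash
python3 -m creep '[-12,-17,0,0,-12,-17,0,0,-12,-17,10,0,-11.2,-17.7,20,0,0,0,25,0,0,0,25,0,0,0,20,0,0,0,10,0,0,0,0,0,0,0,0,0]'
python3 - <<'E'
from h import *
s=observe();print(s['tcp_pos']); c=calibration("wrist")
im,d=read_camera("wrist"); cv2.imwrite("pics/w1.png",im)
hsv=cv2.cvtColor(im,cv2.COLOR_BGR2HSV); m=cv2.inRange(hsv,(100,120,40),(125,255,255))
cs=max(cv2.findContours(m,cv2.RETR_EXTERNAL,cv2.CHAIN_APPROX_NONE)[0],key=cv2.contourArea)
P=np.array([at_z("wrist",*p[0],.052,c)[:2] for p in cs]); (x,y),r=cv2.minEnclosingCircle((P*1000).astype(np.float32)); print(x,y,r)
E
```

```text
t: 3.1
tcp_pos: [0.5844, 0.1137, 0.1218]
ee_rot: [0.0, 1.0, 0.0, 0.0]
contact_force: [0.9, -0.4, 0.3]
opening: 0.0235
finger_force: 0.0
[0.58443521 0.11374559 0.12178912]
581.5906982421875 114.69511413574219 42.46113204956055
```

View pics/w1.png

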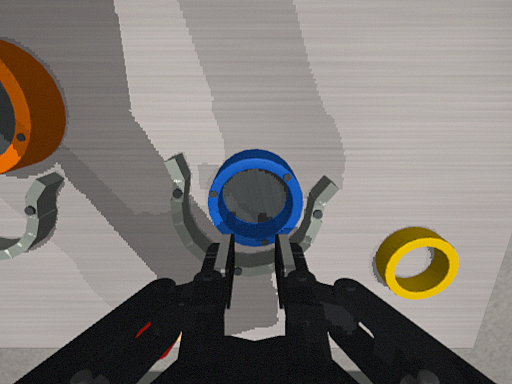

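The wrist view shows the blue rim centred at about (255,200) with the finger tips above its far edge. The rim fit gives (0.582, 0.115), which agrees with the top view. I'll lower into the well and then widen until the fingers nearly fill it.

```bash
python3 -m creep '[0,0,20,0,0,0,20,0,0,0,15,0,0,0,12,0,0,0,8,0,0,0,6,0,0,0,5,0,0,0,4,0,0,0,2,0,0,0,0,0]'
python3 -m creep '[0,0,0,0,0,0,0,0,0,0,0,0,0,0,0,0,0,0,0,0,0,0,0,0,0,0,0,0,0,0,0,0,0,0,0,0,0,0,0,0]' 0.32 20
```

```text
t: 4.15
tcp_pos: [0.5841, 0.1135, 0.0292]
ee_rot: [0.0, 1.0, -0.0, -0.0]
contact_force: [0.5, -0.5, 0.6]
opening: 0.0232
finger_force: 0.0
t: 5.15
tcp_pos: [0.5841, 0.1135, 0.0293]
ee_rot: [0.0, 1.0, 0.0, 0.0]
contact_force: [-0.3, -0.7, -0.4]
opening: 0.0289
finger_force: 0.1
```

```bash
python3 -m creep '[5,1,0,0,10,1.6,0,0,14,2.2,0,0,16,2.5,0,0,16,2.5,0,0,16,2.5,0,0,16,2.5,0,0,14,2.2,0,0,10,2,0,0,6,1,0,0]'
python3 -m creep '[0,4,0,0,0,8,0,0,0,14,0,0,0,18,0,0,0,20,0,0,0,20,0,0,0,18,0,0,0,14,0,0,0,10,0,0,0,5,0,0]'
python3 -m creep '[0,0,0,0,0,0,0,0,0,0,0,0,0,0,0,0,0,0,0,0,0,0,-2,0,0,0,-5,0,0,0,-15,0,0,0,-25,0,0,0,-30,0]' 0.45
python3 - <<'E'
from h import *
im,d=read_camera("top"); cv2.imwrite("pics/t2.png",im); c=calibration("top")
hsv=cv2.cvtColor(im,cv2.COLOR_BGR2HSV)
for n,lo,hi in [("blue",(100,120,40),(125,255,255)),("orange",(5,150,80),(20,255,255))]:
    m=cv2.inRange(hsv,lo,hi); m[:,:150]=0; m[:100]=0; m[:,350:]=0
    cs=max(cv2.findContours(m,cv2.RETR_EXTERNAL,cv2.CHAIN_APPROX_NONE)[0],key=cv2.contourArea)
    (u,v),r=cv2.minEnclosingCircle(cs); print(n,u,v,r,at_z("top",u,v,.052,c))
E
```

```text
t: 6.15
tcp_pos: [0.4599, 0.1338, 0.0294]
ee_rot: [0.0, 1.0, -0.0, -0.0]
contact_force: [1.2, -0.3, -0.8]
opening: 0.0288
finger_force: 1.3
t: 7.15
tcp_pos: [0.461, 0.266, 0.0292]
ee_rot: [-0.0, 1.0, 0.0, -0.0]
contact_force: [-0.4, -1.4, -0.5]
opening: 0.0292
finger_force: 0.4
t: 8.15
tcp_pos: [0.4606, 0.2644, 0.1074]
ee_rot: [0.0, 1.0, -0.0, -0.001]
contact_force: [0.4, 0.3, -0.6]
opening: 0.0233
finger_force: 0.0
blue 181.5 214.0 8.20071029663086 [0.44051014 0.23826605 0.052     ]
orange 304.5943298339844 190.40565490722656 19.168394088745117 [ 0.50777016 -0.10695977  0.052     ]
```

```bash
python3 -m creep '[-2,-15,0,0,-4,-32,0,0,-6,-48,0,0,-6,-48,0,0,-6,-48,0,0,-6,-48,0,0,-6,-48,0,0,-5.4,-42,0,0,-4,-30,0,0,-2,-12,0,0]' 0.01 20
python3 - <<'E'
from h import *
s=observe();print(s['tcp_pos']); 
im,d=read_camera("top"); cv2.imwrite("pics/t3.png",im); c=calibration("top")
hsv=cv2.cvtColor(im,cv2.COLOR_BGR2HSV)
for n,lo,hi in [("blue",(100,120,40),(125,255,255))]:
    m=cv2.inRange(hsv,lo,hi); m[:,:150]=0; m[:100]=0; m[:,350:]=0
    cs=max(cv2.findContours(m,cv2.RETR_EXTERNAL,cv2.CHAIN_APPROX_NONE)[0],key=cv2.contourArea)
    (u,v),r=cv2.minEnclosingCircle(cs); print(n,u,v,r,at_z("top",u,v,.052,c))
E
```

```text
t: 9.2
tcp_pos: [0.507, -0.1117, 0.1059]
ee_rot: [0.004, 1.0, -0.001, -0.001]
contact_force: [-0.4, 0.7, -0.5]
opening: 0.0419
finger_force: 0.0
[ 0.50700871 -0.11171626  0.10592151]
blue 173.63229370117188 206.95913696289062 14.6693696975708 [0.46018332 0.26054086 0.052     ]
```

```bash
python3 -m creep '[0,0,0,0,0,0,15,0,0,0,15,0,0,0,10,0,0,0,10,0,0,0,10,0,0,0,8,0,0,0,5,0,0,0,4,0,0,0,0,0]'
python3 -m creep '[0,0,0,0,0,0,0,0,0,0,0,0,0,0,0,0,0,0,0,0,0,0,0,0,0,0,0,0,0,0,0,0,0,0,0,0,0,0,0,0]' -0.22 20
```

```text
t: 10.25
tcp_pos: [0.5081, -0.1064, 0.0289]
ee_rot: [0.0, 1.0, 0.0, -0.0]
contact_force: [-0.2, 0.1, 0.3]
opening: 0.0423
finger_force: 0.0
t: 11.25
tcp_pos: [0.5083, -0.1064, 0.0293]
ee_rot: [0.0, 1.0, 0.0, -0.0]
contact_force: [-0.1, -0.4, 0.2]
opening: 0.0522
finger_force: 0.0
```

```bash
python3 -m creep '[6,0,0,0,12,3,0,0,15,8,0,0,10,16,0,0,4.7,22,0,0,0,25,0,0,0,25,0,0,0,25,0,0,0,25,0,0,0,25,0,0]'
python3 -m creep '[0,22,0,0,0,18,0,0,0,12,0,0,0,8.3,0,0,-3,-0.5,0,0,-8,-1.3,0,0,-12,-2,0,0,-14,-2.3,0,0,-14,-2.3,0,0,-12,-2,0,0]'
```

```text
t: 12.25
tcp_pos: [0.4591, 0.0678, 0.0292]
ee_rot: [0.001, 1.0, -0.0, -0.001]
contact_force: [-0.2, -0.5, 0.9]
opening: 0.0518
finger_force: 0.6
t: 13.25
tcp_pos: [0.5253, 0.116, 0.0291]
ee_rot: [0.001, 1.0, -0.0, 0.0]
contact_force: [-0.8, 0.3, -0.5]
opening: 0.052
finger_force: 1.8
```

```bash
python3 - <<'E'
from h import *
s=observe();print(s['tcp_pos'],s['contact_force'])
im,d=read_camera("scene"); cv2.imwrite("pics/s3.png",im[100:320,80:400].repeat(2,0).repeat(2,1))
E
```

```text
[0.52532189 0.11595241 0.02911573] [-0.815586    0.28877767 -0.49810224]
```

View pics/s3.png

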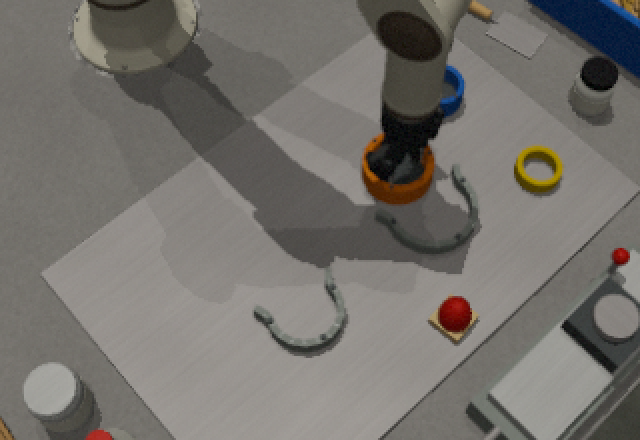

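The orange cup (397,168) is flat at the large bay's mouth (425,210). The blue cup (452,90) is parked clear and the small bay (305,315) is empty. I'll drag the orange cup home.

```bash
python3 -m creep '[-10,-1.6,0,0,-10,-1.6,0,0,-10,-1.6,0,0,-10,-1.6,0,0,-8,-1.3,0,0,-8,-1.3,0,0,-7,-1.2,0,0,-5,-0.8,0,0,-4,-0.6,0,0,-3,-0.5,0,0]'
python3 -m creep '[0,0,0,0,0,0,0,0,0,0,0,0,0,0,0,0,0,0,0,0,0,0,-2,0,0,0,-5,0,0,0,-15,0,0,0,-25,0,0,0,-30,0]' 0.1
python3 -m creep '[20,20,0,0,30,30,0,0,30,30,0,0,30,30,0,0,20,25,0,0,8,19,0,0,0,5,0,0,0,0,0,0,0,0,0,0,0,0,0,0]' 0.45
cat > look.py <<'E'
from h import *
import sys
s=observe();print(s['t'],s['tcp_pos']); 
im,d=read_camera("top"); cv2.imwrite(sys.argv[1],cv2.resize(im[95:235,150:350],None,fx=4,fy=4,interpolation=cv2.INTER_CUBIC)); c=calibration("top")
np.save("dl.npy",d); cv2.imwrite("last.png",im)
hsv=cv2.cvtColor(im,cv2.COLOR_BGR2HSV)
for n,lo,hi in [("blue",(100,120,40),(125,255,255)),("orange",(5,150,80),(20,255,255))]:
    m=cv2.inRange(hsv,lo,hi); m[:,:150]=0; m[:100]=0; m[:,350:]=0
    cs=max(cv2.findContours(m,cv2.RETR_EXTERNAL,cv2.CHAIN_APPROX_NONE)[0],key=cv2.contourArea)
    (u,v),r=cv2.minEnclosingCircle(cs); print(n,round(u,1),round(v,1),round(r,1),at_z("top",u,v,.052,c))
E
python3 look.py pics/t4.png
```

```text
t: 14.3
tcp_pos: [0.5989, 0.1053, 0.0292]
ee_rot: [0.0, 1.0, 0.0, -0.0]
contact_force: [-1.6, 0.4, -2.2]
opening: 0.0521
finger_force: 1.4
t: 15.3
tcp_pos: [0.5982, 0.1052, 0.1073]
ee_rot: [0.0, 1.0, -0.0, -0.001]
contact_force: [0.6, 0.4, -0.1]
opening: 0.0381
finger_force: 0.0
t: 16.3
tcp_pos: [0.462, 0.2626, 0.1063]
ee_rot: [0.002, 1.0, -0.0, 0.0]
contact_force: [0.0, -0.4, 0.2]
opening: 0.0235
finger_force: 0.0
16.3 [0.46198332 0.26263592 0.10634896]
blue 180.5 214.5 7.9 [0.43910447 0.24103985 0.052     ]
orange 229.8 160.5 19.1 [0.59177087 0.10430914 0.052     ]
```

View pics/t4.png

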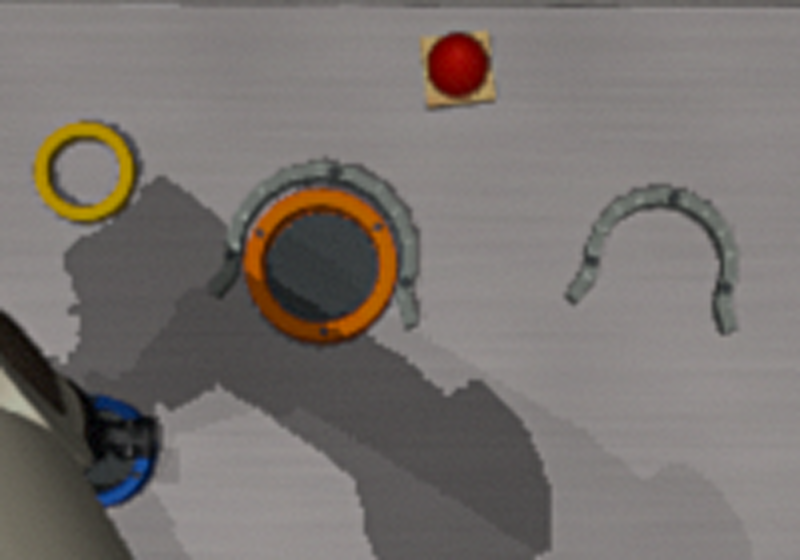

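The orange cup stands in the large bay at crop (322,265), measured (0.592, 0.104). That is about 7 mm short because the cup trails the fingers by its slack, so I'll nudge it home afterwards. Now the blue cup, with overshoot to cover the trailing.

```bash
python3 -m creep '[0,-1,0,0,0,-1,15,0,0,0,15,0,0,0,10,0,0,0,10,0,0,0,10,0,0,0,8,0,0,0,5,0,0,0,4,0,0,0,0,0]'
python3 -m creep '[0,0,0,0,0,0,0,0,0,0,0,0,0,0,0,0,0,0,0,0,0,-4,0,0,0,-8,0,0,0,-14,0,0,0,-20,0,0,0,-25,0,0]' 0.30 20
python3 -m creep '[0,-28,0,0,0,-28,0,0,0,-28,0,0,0,-28,0,0,0,-28,0,0,0,-28,0,0,0,-25,0,0,0,-20,0,0,0,-16,0,0,0,-12,0,0]'
python3 -m creep '[0,-8,0,0,0,-6,0,0,0,-4,0,0,0,-2,0,0,0,0,0,0,0,0,0,0,0,0,0,0,0,0,0,0,0,0,0,0,0,0,0,0]'
```

```text
t: 17.35
tcp_pos: [0.4606, 0.2623, 0.0289]
ee_rot: [0.0, 1.0, -0.0, -0.0]
contact_force: [0.2, 0.4, 0.0]
opening: 0.0231
finger_force: 0.0
t: 18.35
tcp_pos: [0.4607, 0.1903, 0.0293]
ee_rot: [0.0, 1.0, 0.0, 0.0]
contact_force: [-0.2, 0.8, 0.1]
opening: 0.0298
finger_force: 0.5
t: 19.35
tcp_pos: [0.4595, -0.0522, 0.0292]
ee_rot: [0.002, 1.0, -0.0, -0.001]
contact_force: [-0.3, -0.1, 0.6]
opening: 0.0302
finger_force: 0.4
t: 20.35
tcp_pos: [0.4607, -0.0695, 0.0293]
ee_rot: [0.0, 1.0, 0.0, 0.0]
contact_force: [0.1, 0.8, 1.0]
opening: 0.03
finger_force: 0.0
```

```bash
python3 look.py pics/t5.png
```

```text
20.35 [ 0.4606827  -0.06948815  0.02928645]Traceback (most recent call last):
  File "look.py", line 9, in <module>
    cs=max(cv2.findContours(m,cv2.RETR_EXTERNAL,cv2.CHAIN_APPROX_NONE)[0],key=cv2.contourArea)
ValueError: max() iterable argument is empty
```

View pics/t5.png

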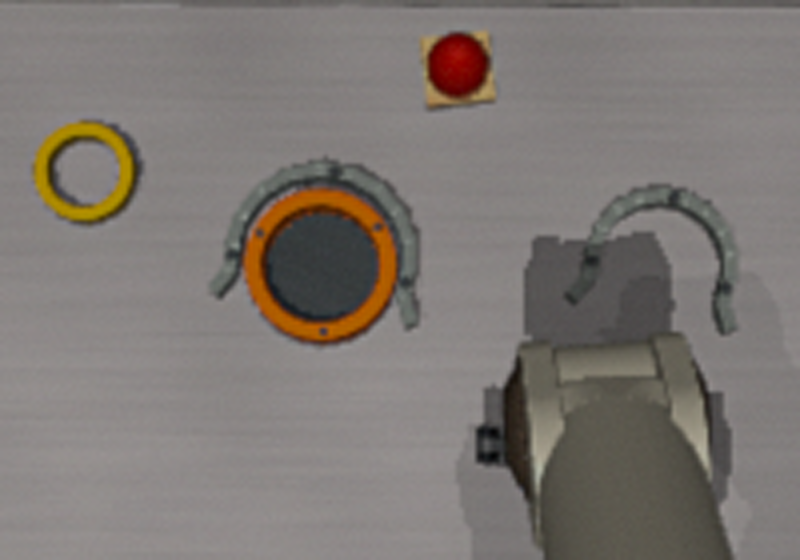

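The blue cup is hidden under the arm and the fingers are still in it. The orange cup is unmoved. I'll line up and enter the small bay.

```bash
python3 -m creep '[0,-8,0,0,0,-14,0,0,0,-12,0,0,0,-6.5,0,0,-4,-0.8,0,0,-8,-1.7,0,0,-12,-2.5,0,0,-14,-3,0,0,-14,-3,0,0,-12,-2.5,0,0]'
python3 -m creep '[-10,-2.1,0,0,-10,-2.1,0,0,-10,-2.1,0,0,-10,-2.1,0,0,-8,-1.7,0,0,-8,-1.7,0,0,-7,-1.5,0,0,-5,-1.1,0,0,-4,-0.9,0,0,-3.7,-0.8,0,0]'
python3 -m creep '[0,0,0,0,0,0,0,0,0,0,0,0,0,0,0,0,0,0,0,0,0,0,-2,0,0,0,-5,0,0,0,-15,0,0,0,-25,0,0,0,-30,0]' 0.45
python3 -m creep '[10,20,0,0,10,40,0,0,0,40,0,0,0,40,0,0,0,40,0,0,-10,34,0,0,-10,20,0,0,0,10,0,0,0,0,0,0,0,0,0,0]' 0.1
cat > fit.py <<'E'
from h import *
from scipy.optimize import least_squares
im=cv2.imread("last.png"); d=np.load("dl.npy"); c=calibration("top"); hsv=cv2.cvtColor(im,cv2.COLOR_BGR2HSV)
for n,box,r in [("large",(195,265,128,185),.063),("small",(285,342,134,185),.049)]:
    P=np.array([at_d("top",u,v,d,c) for v in range(box[2],box[3]) for u in range(box[0],box[1]) if hsv[v,u,1]<60])
    P=P[(P[:,2]>.029)&(P[:,2]<.043)]; h={"large":(.5988,.1053),"small":(.5954,-.1386)}[n]
    P=P[np.hypot(P[:,0]-h[0],P[:,1]-h[1])>r-.008]
    def res(p):
        x,y=P[:,0]-p[0],P[:,1]-p[1]; ca,sa=np.cos(p[2]),np.sin(p[2]); X=ca*x+sa*y; Y=-sa*x+ca*y
        return np.where(X>0,np.hypot(X,Y)-r,np.abs(Y)-r-np.maximum(0,-X-.02)*.48)
    f=least_squares(res,[*h,-.18],loss="soft_l1",f_scale=.003); print(n,len(P),f.x.round(4),np.abs(f.fun).mean().round(4))
E
python3 look.py pics/t6.png; python3 fit.py
```

```text
t: 21.4
tcp_pos: [0.5265, -0.1233, 0.0293]
ee_rot: [-0.0, 1.0, 0.0, 0.0]
contact_force: [-0.6, 0.8, -0.2]
opening: 0.0299
finger_force: 0.7
t: 22.4
tcp_pos: [0.6004, -0.1399, 0.0293]
ee_rot: [0.0, 1.0, 0.0, -0.0]
contact_force: [-0.9, 0.1, 0.0]
opening: 0.03
finger_force: 0.8
t: 23.4
tcp_pos: [0.5997, -0.1396, 0.1074]
ee_rot: [0.0, 1.0, 0.0, -0.001]
contact_force: [0.4, -0.1, -0.1]
opening: 0.0235
finger_force: 0.0
t: 24.4
tcp_pos: [0.6001, 0.1025, 0.1065]
ee_rot: [0.001, 1.0, -0.001, -0.0]
contact_force: [0.1, -0.1, 0.4]
opening: 0.0386
finger_force: 0.0
24.4 [0.600097   0.10249752 0.1065134 ]
blue 315.9 159.9 14.4 [ 0.59444013 -0.13928957  0.052     ]
orange 264.5 118.5 0.7 [0.71252049 0.00650785 0.052     ]
large 21 [ 0.6025  0.1024 -0.1906] 0.0021
small 279 [ 0.5957 -0.1391 -0.2204] 0.0026
```

View pics/t6.png

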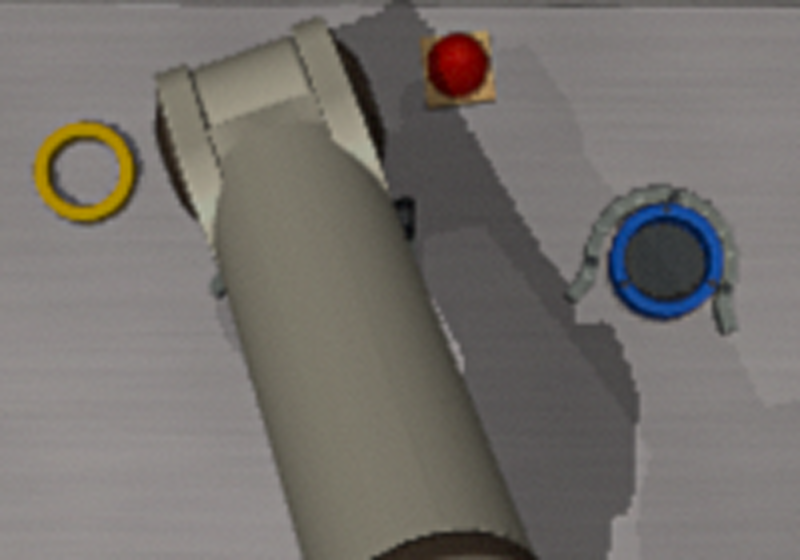

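The blue cup is in the small bay at crop (666,262), within about 1.5 mm of home. I'll lower into the orange cup again and push it about 6 mm further in.

```bash
python3 -m creep '[3,0,0,0,0,0,15,0,0,0,15,0,0,0,10,0,0,0,10,0,0,0,10,0,0,0,8,0,0,0,5,0,0,0,4,0,0,0,0,0]'
python3 -m creep '[0,0,0,0,0,0,0,0,0,0,0,0,0,0,0,0,0,0,0,0,-1,-0.2,0,0,-2,-0.3,0,0,-2,-0.3,0,0,-2,-0.3,0,0,-1,-0.2,0,0]' -0.22 20
python3 -m creep '[0,0,0,0,0,0,0,0,0,0,0,0,0,0,0,0,0,0,0,0,0,0,-2,0,0,0,-5,0,0,0,-15,0,0,0,-25,0,0,0,-30,0]' 0.1
python3 -m creep '[0,20,-10,0,0,40,-20,0,0,40,-20,0,0,40,-20,0,0,40,0,0,0,30,0,0,0,20,0,0,0,10,0,0,0,0,0,0,0,0,0,0]'
python3 look.py pics/t7.png; python3 fit.py
```

```text
t: 25.45
tcp_pos: [0.5972, 0.1042, 0.0288]
ee_rot: [0.0, 1.0, -0.0, -0.0]
contact_force: [0.1, -0.2, 0.8]
opening: 0.0385
finger_force: 0.0
t: 26.45
tcp_pos: [0.6055, 0.1031, 0.0292]
ee_rot: [0.0, 1.0, 0.0, -0.0]
contact_force: [-2.1, 2.4, 0.4]
opening: 0.0521
finger_force: 1.5
t: 27.45
tcp_pos: [0.6049, 0.1028, 0.1073]
ee_rot: [0.0, 1.0, -0.0, -0.001]
contact_force: [0.9, 0.8, -0.2]
opening: 0.0383
finger_force: 0.0
t: 28.45
tcp_pos: [0.6061, 0.3409, 0.1759]
ee_rot: [0.001, 1.0, -0.001, -0.0]
contact_force: [-0.2, -1.6, 0.4]
opening: 0.0383
finger_force: 0.0
28.45 [0.60612914 0.34094625 0.17587847]
blue 315.8 159.8 14.5 [ 0.59477372 -0.1389584   0.052     ]
orange 230.4 158.3 19.2 [0.59825969 0.10248717 0.052     ]
large 342 [ 0.5992  0.1051 -0.1609] 0.0026
small 279 [ 0.5959 -0.139  -0.2146] 0.0026
```

View pics/t7.png

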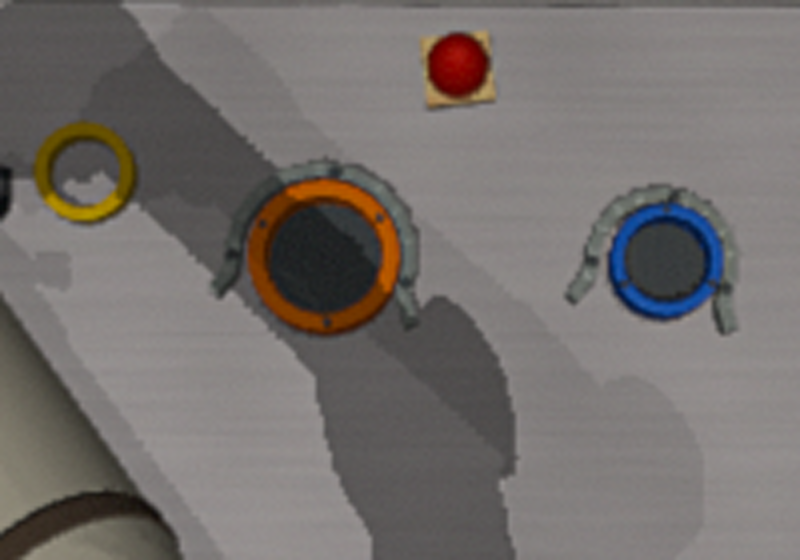

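Both cups are home. The orange cup, at crop (324,256), is about 3 mm from its home point, and the blue cup, at (666,261), is about 1 mm from its own. The tape and pad are unmoved and the arm is clear, so I'm handing in.

```bash
python3 -c "
from rig import *
print(sign_off())"
```

```text
the job is handed in; nothing more can be done
None
```

The cups are swapped and the job is handed in (no verdict came back): by the last top image the large orange cup is about 3 mm from the large bay's home point and the small blue cup about 1 mm from the small bay's, both dragged flat on the plate; the arm is clear, and the tape and pad looked unmoved.

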